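# Close up the positioning cradle on the examination table

### The arm

A 6-joint arm with a two-finger parallel gripper is mounted at the origin on the work surface. World frame = base frame: x ahead of the robot, y to its left, z up, the work surface at z = 0. Lengths are in m, angles in rad, forces in N, time in s.
With the tool pointing down it reaches from about 0.3 to 0.775 m from the base axis. Payload 14.6 kg.
Tool frame: the origin (TCP) lies on the centre line of the jaws, within the pads' length; the fingertips stand 25 mm ahead of it and the grasp point (between the pads) lies 6 mm ahead of it (robot.tcp_to_tips is the distance from the TCP to the fingertips, in m); z points along the fingers, y is the line along which they close (so a half turn about z gives the same grasp; the last joint's range is limited). The gripper opens to 94 mm and grips with 3 to 60 N. Pads are 16 mm wide; open, the fingers measure 119 mm over their backs; the gripper's body (75 mm by 177 mm) begins 78 mm behind the grasp point.
Start: joints at [1.072, 0.3, 1.521, -0, 1.321, -0.067], TCP at [0.23, 0.5, 0.23] pointing down, gripper open.
Joint ranges: [-3.03, 3.03], [-0.79, 2.21], [0.23, 2.52], [-1.04, 4.18], [0, 3.07], [-2.55, 2.55]. Speed limits (rad/s): [2.22, 2.22, 2.57, 3.14, 3.14, 3.14].

### API

Orientations are given as a rotation vector (axis times angle).
In Python, from plant import robot gives the robot as it stands.
- The arm moves only by the tool servo_tool, never from a script. Its argument "deltas" is a list of rows, each a list of 7 numbers: the shift along the tool's x, y, z in m, then the turn, a rotation vector about the tool's x, y, z in units of 8 degrees (1.0 is 8 degrees), then the gripper's target within -1 to 1 (fully open at 1, half-way at 0, shut at -1). A call has 1 to 10 rows; each row is the pose to reach, as a shift and turn from the pose commanded when the call began, along the tool's axes at that moment; what a row does not reach only later rows make up. A row lasts 1/10 s, in which the tool goes at most 50 mm and 8.59 degrees, less where a joint would pass 70% of its speed; a pose out of reach is approached as far as the arm can. A call with a gripper value outside its range is refused whole. The fingers move at their own pace and stop on an object; the grip force is fixed at half the most. Time passes only in rows, so rows that repeat a pose let the fingers close. It gives the time, the measured TCP pose, the force, the opening and the grip force at its end, in the units of the state.
- robot.sense(): the state, without advancing time (a new reading comes with each control period).
- robot.snapshot(name): name is "scene" or "top" or "wrist"; returns a dict with "frame" (384x512x3 uint8, red, green, blue), "depth" (384x512 float32, m along the optical axis (not along the pixel's ray), 0 where there is no reading), "fx", "fy", "cx", "cy" (pixels), "pose" (4x4, takes a point from camera to world coordinates). Camera axes: x right, y down, z forward; pixel columns grow to the right and rows downward; lengths in m; the calibration is good to about 2 mm. A picture is of the moment at which its call begins.
- robot.sign_off(): hands the job in; it is judged then, once.
The state is a dict: "time": time; "q": joint angles; "qd": joint speeds; "effort": joint torques, N m; "tool_pos": TCP position; "orientation": TCP orientation; "wrist_force": force on the tool from outside, world axes, zero at the start; "moment": the same for the moment, N m; "finger_gap": opening from 0.0 (shut) to 1.0 (fully open); "gripper_force": force on a finger pad.
Only numpy, scipy, OpenCV 4.12 (cv2) and the standard library are available. Lean on these libraries where they do the work, as an engineer would, in place of code of your own. Each camera call takes 0.05 s, during which the arm holds its last target. There are 200 camera calls.

### The job

Close the animal-positioning cradle to its narrow setting. First pull up the sprung T-bar index plunger, twist it into its rest notch and let go so that it stays retracted; then draw the spacer block out of the gap by its exposed top edge, set it down on the table and let go, take it again by its two narrow ends and stand it in the slot of the spacer holder, and slide the carriage fully home against the fixed cheek. Leave the jar, bowl and bottle where they are.

Things in the scene. Friction and masses are not known exactly. Their poses are not given: they have to be found in the camera images.
- cradle: Fixed bed of the cradle, painted grey, 130 x 250 x 12 mm. Origin: centre of its underside, on the table; z up, +y is the way the carriage slides home. The fixed grey plastic cheek (110 mm along x, 25 mm thick, top at z = 85 mm) has its inner face at y = +90 mm.
- carriage (a joint): Travel of the sliding carriage along the cradle's +y in m: 0 at the start, 0.027 fully home against the fixed cheek. About 2 N of friction; stays where left. Locked while the plunger's pin is down. Its grey plastic cheek (64 mm along x, 18 mm thick, top at z = 85 mm) has its face at cradle y = +63 mm at the start: a gap of 27 mm.
- push_plate (a point): Point on the carriage's upright aluminium push plate (70 mm along cradle x, 12 mm thick along y, top edge at z = 115 mm), for gripping from above or pushing: mid-plate, 15 mm below the top edge; at the start at cradle (0, -97, 100) mm. Axes as the cradle's. Moves with the carriage.
- plunger (a joint): Lift of the index plunger in m: 0 with its pin down in the bed (locked), 0.022 at its upper stop. A spring pushes it down with 8 N at 0, 12 N at the top. It can be twisted only when lifted at least 0.017, clear of the collar's wall. Parked in the rest notch it reads about 0.012.
- twist (a joint): Turn of the T-bar in rad, growing anticlockwise seen from above: 0 at the start (cross pin in its deep slot), 1.20 at the centre of the rest notch (4 mm deep, 0.1 rad of play either way), stop at 1.29. Let down at 1.20, the cross pin drops into the notch and the plunger stays retracted.
- tbar: Black T-bar handle of the index plunger, on top of the carriage: 64 mm long (its x), 14 mm thick (y), 24 mm high. At the start it lies along the cradle's x. This origin is on the plunger's upright axis, 92 mm below the bar's centre.
- tbar_center (a point): Centre of the T-bar, 12 mm below its top face, on the plunger's axis: at the start at cradle (0, -10, 92) mm. The steel collar under it is 42 mm across, its rim at z = 59 mm. Rises with the plunger and moves with the carriage. x along the bar.
- spacer_center (a point): Centre of the loose white plastic spacer block, 56 mm wide (its x), 24 mm thick (y), 110 mm high (z), 100 to 200 g. At the start it stands on the bed in the gap, x along the cradle's x, its centre at cradle (0, 76, 67) mm, its top 37 mm above both cheeks. Uprights 6 mm beside its ends (top z = 125 mm) bar gripping it there.
- holder: Beech spacer holder, fixed, left or right of the cradle: base 100 x 100 x 8 mm and two upright dividers (50 mm along x, 10 mm thick, top z = 132 mm) with a slot 34 mm wide (y) between them, closed at its x ends only by lips 8 mm high, inner faces at x = +-31 mm. Origin: centre of the base's underside, below the slot. The table is clear for 200 mm on its -x side.
- slot (a point): Centre of the slot's floor in the holder, 8 mm above the table; axes as the holder's. The spacer stands here with its thickness along y and its width along x: its ends stay free for the fingers, its broad faces do not, and its top lies 14 mm below the dividers' tops.
- jar: Bystander: closed glass jar, 72 mm across, 100 mm high. Origin: centre of its underside.
- bowl: Bystander: steel bowl, 110 mm across, 45 mm high. Origin: centre of its underside.
- bottle: Bystander: white bottle, 56 mm across, 130 mm high. Origin: centre of its underside.
Things that resemble listed ones, but are neither listed nor needed, are in the scene too. Of the things like the part that bears spacer_center, leave any that is green; of the rest the larger one is meant. What is shaped like the holder but pink or purple is not meant.

How it is judged:
By the outcome, as a careful person would: the job done as asked, in the order asked, and still so for the second after the job is handed in, with the robot touching nothing.
It also fails if it takes over 72 s, if anything falls off the work surface, if the arm or the gripper's body presses on something with over 40 N, if the wrist force passes 120 N, or if a joint passes its speed limit or range.

## Working session

There is one attempt and no reset: what is moved stays moved. The work goes in short steps, Python scripts to look and compute and a tool call to move; the robot and the scene stay as the last step left them, time stands still between calls to the robot, and variables do not carry over. Pictures are saved under pics/ and viewed, at most 10 in all, crops included, and the job is handed in when it is done.

Besides the shell and the picture viewer there is one more tool, called after "Emit:" in YAML: its name, and indented under it one key for each argument. servo_tool: Moves the arm, as the interface text tells. Its arguments: {"type":"object","properties":{"deltas":{"type":"array"}},"required":["deltas"]}

```bash
ls; mkdir -p pics; python3 - <<'E'
from plant import robot
import cv2,numpy as np,pickle
S={n:robot.snapshot(n) for n in("scene","top")}
pickle.dump(S,open('s0.pkl','wb'))
for n in S: print(n,S[n]['pose'].round(3).tolist(),S[n]['fx'],S[n]['cx'],S[n]['cy'])
im=np.vstack([S[n]['frame'] for n in S])
cv2.imwrite('pics/a.png',cv2.cvtColor(cv2.resize(np.hstack([S[n]['frame'] for n in S]),(800,300)),cv2.COLOR_RGB2BGR))
cv2.imwrite('pics/top.png',cv2.cvtColor(cv2.resize(S['top']['frame'],(800,600)),cv2.COLOR_RGB2BGR))
cv2.imwrite('pics/scene.png',cv2.cvtColor(cv2.resize(S['scene']['frame'],(800,600)),cv2.COLOR_RGB2BGR))
print(robot.sense())
E
```

```text
pics
scene [[0.779, 0.504, -0.373, 0.955], [0.627, -0.629, 0.459, -0.387], [-0.003, -0.591, -0.806, 0.917], [0.0, 0.0, 0.0, 1.0]] 381.3548172368627 255.3008625350905 193.22471264161877
top [[0.025, -0.993, 0.117, 0.488], [-1.0, -0.025, 0.003, 0.068], [-0.0, -0.117, -0.993, 1.139], [0.0, 0.0, 0.0, 1.0]] 380.1653736029815 250.77863421988465 187.23907238141646
{'time': 0.1, 'q': array([ 1.07243926e+00,  3.00400375e-01,  1.52147649e+00, -7.40004747e-06,
        1.32068234e+00, -6.65867140e-02]), 'qd': array([ 0.0009753 , -0.00210446, -0.00051763, -0.0002373 ,  0.00023561,
        0.00090299]), 'effort': array([ 6.10006646e-04, -5.32640147e+01, -3.53281975e+01,  7.09775789e-02,
        2.34594400e-02, -7.25219735e-06]), 'tool_pos': array([0.23007059, 0.49935894, 0.22996935]), 'orientation': array([-6.72908169e-01, -3.06841122e+00,  1.46111595e-03]), 'wrist_force': array([-0.03140086,  0.4854002 , -0.74008903]), 'moment': array([-0.03263557,  0.0220201 , -0.0252289 ]), 'gripper_force': 0.0, 'finger_gap': 0.9992289772611913}
```

View pics/top.png

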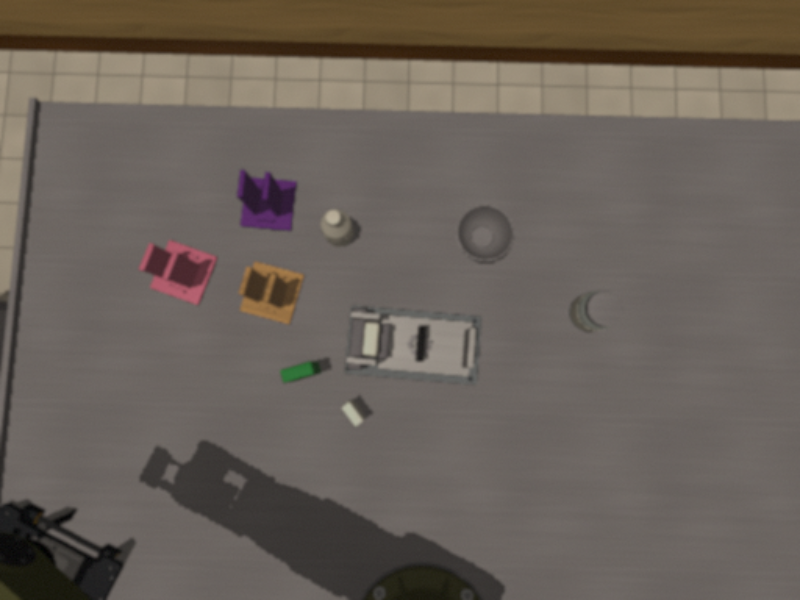

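View pics/scene.png

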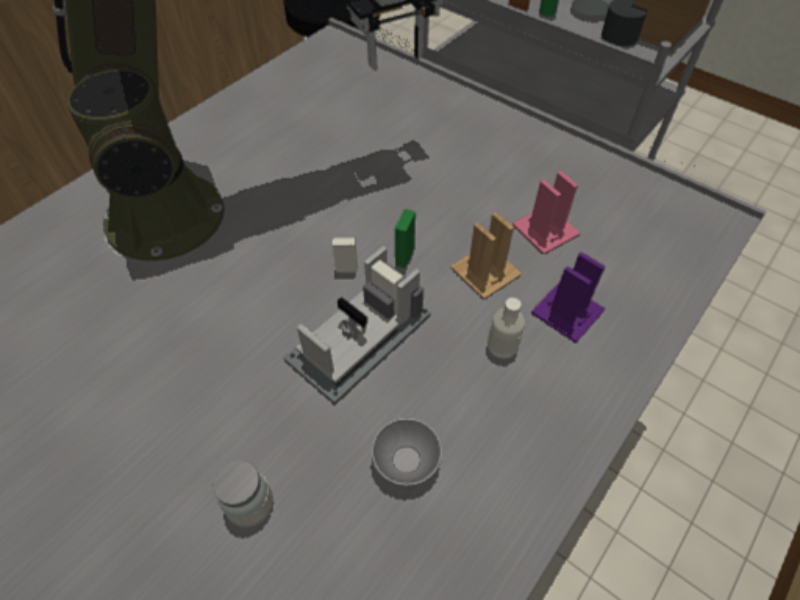

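The top view (800x600) shows the cradle at about (412,343), with its fixed cheek to the left (world +y).

- **Spacer:** the candidates are the white block in the gap (372,338), the small white block (355,410) and the green block (300,372). The larger non-green one, in the gap, is meant.
- **Holder:** the candidates are orange/beech (271,292), pink (180,270) and purple (267,200). The beech one is meant.
- **T-bar:** the black bar at (421,343).

```bash
cat > h.py <<'E'
import numpy as np,cv2
def ray(s,px,z):
    px=np.atleast_2d(np.asarray(px,float))
    d=np.c_[(px[:,0]-s['cx'])/s['fx'],(px[:,1]-s['cy'])/s['fy'],np.ones(len(px))]@s['pose'][:3,:3].T
    o=s['pose'][:3,3]
    return o+d*((z-o[2])/d[:,2])[:,None]
def pts(s):
    v,u=np.mgrid[:384,:512]; d=s['depth']
    c=np.stack([(u-s['cx'])/s['fx']*d,(v-s['cy'])/s['fy']*d,d],-1)
    return c@s['pose'][:3,:3].T+s['pose'][:3,3]
def rect(s,m,z):
    "largest blob of mask -> min-area rect in world plane z: centre, sizes, yaw of long side (deg)"
    cs,_=cv2.findContours(m.astype(np.uint8),cv2.RETR_EXTERNAL,cv2.CHAIN_APPROX_NONE)
    c=max(cs,key=cv2.contourArea)[:,0]
    w=ray(s,c,z)[:,:2]
    (cx,cy),(a,b),t=cv2.minAreaRect((w*1000).astype(np.float32))
    if a<b: a,b,t=b,a,t+90
    return np.round([cx,cy,a,b,(t+90)%180-90],1), c.mean(0).round(1)
E
python3 - <<'E'
import pickle,numpy as np,cv2
from h import *
S=pickle.load(open('s0.pkl','rb')); s=S['top']; f=s['frame']; P=pts(s); z=P[...,2]
hsv=cv2.cvtColor(f,cv2.COLOR_RGB2HSV)
v,u=np.mgrid[:384,:512]
box=lambda a,b,c,d:(u>a)&(u<b)&(v>c)&(v<d)
cr=box(215,312,190,250)
print('spacer top',rect(s,cr&(abs(z-.122)<.012)&(u<250)&(u>228)&(hsv[...,2]>150),.122))
print('tbar',rect(s,box(255,285,200,240)&(hsv[...,2]<45),.104), 'z',np.median(z[box(255,285,200,240)&(hsv[...,2]<45)]))
print('plate',rect(s,box(285,312,190,250)&(z>.095),.115))
print('cradle z>.006',rect(s,cr&(z>.006),.012))
o=(hsv[...,0]>8)&(hsv[...,0]<22)&(hsv[...,1]>90)&box(145,200,160,215)
print('holder all',rect(s,o&(z<.03)&(z>.0),.008), 'tops')
t=o&(z>.12)
n,l,st,c=cv2.connectedComponentsWithStats(t.astype(np.uint8))
for i in range(1,n):
    if st[i,4]>15: print(' div',rect(s,l==i,.132),st[i,4])
up=lambda a,b,c,d:cv2.resize(f[c:d,a:b],None,fx=5,fy=5,interpolation=cv2.INTER_CUBIC)
cv2.imwrite('pics/c.png',cv2.cvtColor(up(150,310,160,270),cv2.COLOR_RGB2BGR))
E
```

```text
spacer top (array([528.2, 107.1,  52.1,  21. ,  -3.6]), array([236.7, 216.7]))
tbar (array([524.3,  19. ,  54.4,   9.2,  -3.6]), array([269.3, 219.2])) z 0.10374119627658729
plate (array([516.8, -64.9,  67.8,  14.1,  -3.3]), array([300.7, 222.7]))
cradle z>.006 (array([522.8,  30.2, 250.4, 129.6,  86.5]), array([263.9, 220.8]))
holder all (array([616.7, 303. , 100.4, 100. ,  76.4]), array([173.5, 187.1])) tops
 div (array([620.7, 323.3,  49.4,  12.2, -12.9]), array([156.8, 179.5])) 84
 div (array([610.3, 281.2,  50. ,  12.5, -12.4]), array([172.2, 184. ])) 87
```

View pics/c.png

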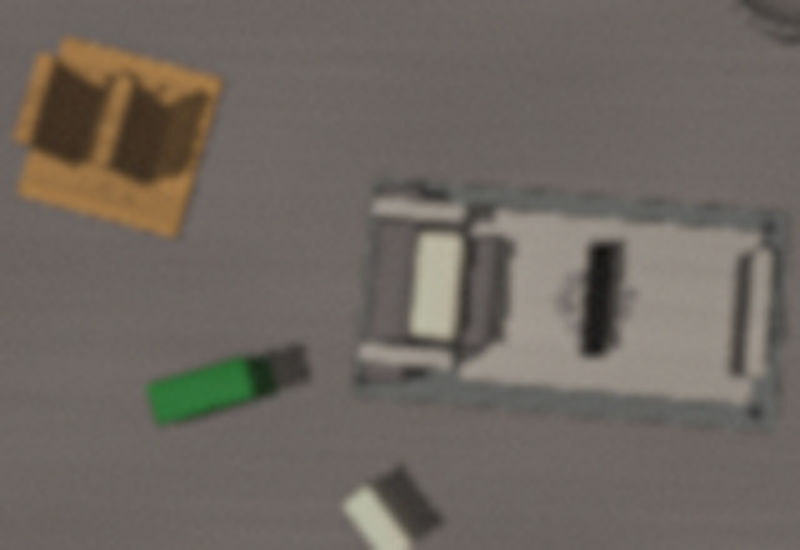

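The crop confirms the choices: white spacer between the uprights (437,285), black T-bar (602,298) and beech holder (115,140). The sizes match: bed 250x130, T-bar about 54x9, divider tops 50x12. Cradle yaw is about -3.5° and holder yaw about -13°.

```bash
cat >> h.py <<'E'
from scipy.spatial.transform import Rotation as Ro
def Rd(h):
    c,s=np.cos(np.radians(h)),np.sin(np.radians(h)); return np.array([[-s,c,0],[c,s,0],[0,0,-1]])
def go(r,x,y,z,h):
    "print row to reach a world TCP (m), heading h (deg) of tool y, pointing down"
    R0=Ro.from_rotvec(r['orientation']).as_matrix()
    print('row',(R0.T@(np.array([x,y,z])-r['tool_pos'])).round(4).tolist(),(np.degrees(Ro.from_matrix(R0.T@Rd(h)).as_rotvec())/8).round(3).tolist())
CO=np.array([522.8,30.2])/1e3; CY=np.radians(-3.5)
def cr(x,y): return CO+np.array([[np.cos(CY),-np.sin(CY)],[np.sin(CY),np.cos(CY)]])@np.array([x,y])/1e3
E
python3 -c "
from h import *;from plant import robot
p=cr(0,-10);print(p);go(robot.sense(),*p,.25,-93.5)"
```

```text
[0.52218951 0.02021865]
row [-0.4658, -0.3129, -0.0198] [-0.002, 0.009, 19.845]
```

Emit:
servo_tool:
  deltas:
    - [-0.466,-0.313,-0.02,0,0,19.84,0]
    - [-0.466,-0.313,-0.02,0,0,19.84,0]
    - [-0.466,-0.313,-0.02,0,0,19.84,0]
    - [-0.466,-0.313,-0.02,0,0,19.84,0]
    - [-0.466,-0.313,-0.02,0,0,19.84,0]
    - [-0.466,-0.313,-0.02,0,0,19.84,0]
    - [-0.466,-0.313,-0.02,0,0,19.84,0]
    - [-0.466,-0.313,-0.02,0,0,19.84,0]
    - [-0.466,-0.313,-0.02,0,0,19.84,0]
    - [-0.466,-0.313,-0.02,0,0,19.84,0]

```text
time: 1.1
tool_pos: [0.4909, 0.0708, 0.2483]
orientation: [-2.59, -1.778, 0.0]
wrist_force: [0.8, 0.5, -1.0]
finger_gap: 0.501
gripper_force: 0.0
```

```bash
python3 -c "
from h import *;from plant import robot
p=cr(0,-10);r=robot.sense();print(r['q'],r['tool_pos'],r['orientation']);go(r,*p,.25,-93.5)"
```

```text
[6.94473894e-02 1.64799464e-01 1.64520468e+00 6.13767159e-05
 1.33172205e+00 4.36695280e-01] [0.49089339 0.0708493  0.24825467] [-2.58963168e+00 -1.77838789e+00  1.33190063e-04]
row [-0.036, 0.0474, -0.0018] [-0.001, 0.001, 9.057]
```

Emit:
servo_tool:
  deltas:
    - [-0.036,0.0474,-0.002,0,0,9.06,0]
    - [-0.036,0.0474,-0.002,0,0,9.06,0]
    - [-0.036,0.0474,-0.002,0,0,9.06,0]
    - [-0.036,0.0474,-0.002,0,0,9.06,0]
    - [-0.036,0.0474,-0.002,0,0,9.06,0]
    - [-0.036,0.0474,-0.002,0,0,9.06,0]
    - [-0.036,0.0474,-0.002,0,0,9.06,0]
    - [-0.036,0.0474,-0.002,0,0,9.06,0]
    - [-0.036,0.0474,-0.002,0,0,9.06,0]
    - [-0.036,0.0474,-0.002,0,0,9.06,0]

```text
time: 2.1
tool_pos: [0.5218, 0.0225, 0.25]
orientation: [-3.14, 0.088, 0.001]
wrist_force: [-0.7, -0.0, 0.3]
finger_gap: 0.501
gripper_force: 0.0
```

```bash
python3 -c "
from h import *;from plant import robot
import pickle
p=cr(0,-10);r=robot.sense();print(r['q'],r['tool_pos']);go(r,*p,.25,-93.5)
s=robot.snapshot('wrist');pickle.dump(s,open('w1.pkl','wb'));print(s['pose'].round(3).tolist())
cv2.imwrite('pics/w1.png',s['frame'][...,::-1])
"
```

```text
[-2.71173529e-02  2.23270950e-01  1.57147038e+00  7.30924028e-07
  1.34740525e+00  1.59980324e+00] [0.52183383 0.02245941 0.24997721]
row [0.0005, 0.0022, -0.0] [0.0, 0.004, 0.036]
[[-0.055, -0.958, -0.28, 0.602], [-0.998, 0.053, 0.016, 0.018], [-0.001, 0.28, -0.96, 0.405], [0.0, 0.0, 0.0, 1.0]]
```

View pics/w1.png

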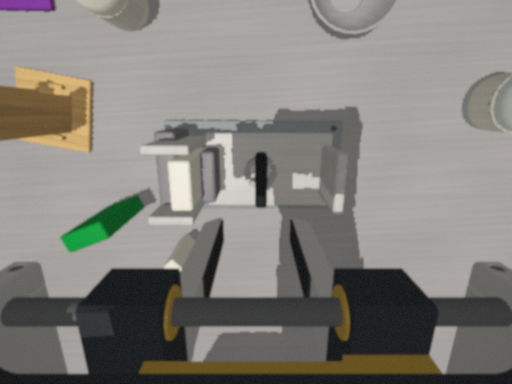

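The wrist view shows the T-bar at (262,178), between the spacer top (181,182) and the push plate (338,175). I'll refine the T-bar and spacer from it.

```bash
python3 -c "
from h import *;from plant import robot
import pickle
s=pickle.load(open('w1.pkl','rb'));f=s['frame'];P=pts(s);z=P[...,2];V=f.max(2)
v,u=np.mgrid[:384,:512]
b=lambda a,c,d,e:(u>a)&(u<c)&(v>d)&(v<e)
m=b(250,275,140,215)&(V<50)
print('tb',rect(s,m&(z>.095),.104),np.median(z[m]))
print('sp',rect(s,b(165,200,150,215)&(z>.112)&(z<.132),.122))
print('pl',rect(s,b(315,355,140,215)&(z>.105)&(z<.125),.115))
print(cr(0,-10),cr(0,76),cr(0,-97))
r=robot.sense();print(r['tool_pos'])
"
```

```text
tb (array([526.5,  16.6,  60.7,  11.4,  -3.1]), array([260.8, 179.2])) 0.10399799454408398
sp (array([530.2, 102.2,  55.5,  25.7,  -3.4]), array([181.1, 183.6]))
pl (array([520.3, -68. ,  69.1,  14.2,  -3.5]), array([338.9, 182.5]))
[0.52218951 0.02021865] [0.52743969 0.10605824] [ 0.51687829 -0.06661908]
[0.52184265 0.02244848 0.25003361]
```

```bash
python3 -c "
from h import *
import pickle
s=pickle.load(open('s0.pkl','rb'))['scene'];P=pts(s);z=P[...,2];V=s['frame'].max(2)
g=(abs(P[...,0]-.525)<.09)&(P[...,1]>-.12)&(P[...,1]<.18)
t=g&(abs(P[...,1]-.02)<.04)
print('tb',rect(s,t&(V<50)&(z>.098),.104),(t&(V<50)&(z>.098)).sum())
print('sp',rect(s,g&(abs(P[...,1]-.105)<.03)&(abs(P[...,0]-.528)<.035)&(z>.116)&(z<.13),.122))
print('pl',rect(s,g&(P[...,1]<-.03)&(z>.110)&(z<.125),.115))
print('bed',rect(s,g&(z>.006),.012))
"
```

```text
tb (array([525.7,  14.2,  63.2,  14. ,  -2.5]), array([224.9, 198.2])) 99
sp (array([528. , 111.7,  76.8,  46.9,  -3.2]), array([245.4, 171.8]))
pl (array([520. , -71.3,  70.7,  12.9,  -3.5]), array([200.4, 216.3]))
bed (array([503.3,  57.2, 312.8, 181.9,  86.9]), array([230.6, 206.5]))
```

```bash
sed -i 's/^CO=.*;/CO=np.array([526.2,27.0])\/1e3;/' h.py; python3 -c "
from h import *;from plant import robot
p=cr(0,-10);r=robot.sense();print(p);go(r,*p,.098,-93.5)"
```

```text
[0.52558951 0.01701865]
row [0.0041, 0.0052, 0.152] [0.0, 0.003, 0.054]
```

Emit:
servo_tool:
  deltas:
    - [0.004,0.005,0.03,0,0,0.05,0]
    - [0.004,0.005,0.07,0,0,0.05,0]
    - [0.004,0.005,0.11,0,0,0.05,0]
    - [0.004,0.005,0.135,0,0,0.05,0]
    - [0.004,0.005,0.145,0,0,0.05,0]
    - [0.004,0.005,0.152,0,0,0.05,0]
    - [0.004,0.005,0.152,0,0,0.05,0]
    - [0.004,0.005,0.152,0,0,0.05,0]

```text
time: 2.95
tool_pos: [0.5263, 0.0172, 0.0994]
orientation: [3.14, -0.097, 0.003]
wrist_force: [-0.7, -0.5, -0.0]
finger_gap: 0.5
gripper_force: 0.0
```

```bash
python3 -c "
from h import *;from plant import robot
p=cr(0,-10);r=robot.sense();print(r['tool_pos']);go(r,*p,.098,-93.5)
s=robot.snapshot('wrist')
cv2.imwrite('pics/w2.png',s['frame'][...,::-1])
"
```

```text
[0.52626082 0.01721511 0.09942899]
row [-0.0007, 0.0002, 0.0014] [-0.0, -0.013, -0.005]
```

View pics/w2.png

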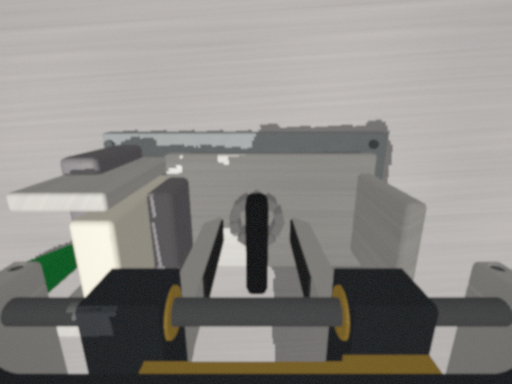

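The bar (column 257) is centred between the fingers (about 205 and 310). Closing.

Emit:
servo_tool:
  deltas:
    - [0,0,0.001,0,0,0,-1]
    - [0,0,0.001,0,0,0,-1]
    - [0,0,0.001,0,0,0,-1]
    - [0,0,0.001,0,0,0,-1]
    - [0,0,0.001,0,0,0,-1]
    - [0,0,0.001,0,0,0,-1]

```text
time: 3.6
tool_pos: [0.5257, 0.0172, 0.0973]
orientation: [3.14, -0.098, 0.0]
wrist_force: [0.9, -0.5, 1.1]
finger_gap: 0.144
gripper_force: 30.0
```

Emit:
servo_tool:
  deltas:
    - [0,0,-0.005,0,0,0,-1]
    - [0,0,-0.01,0,0,0,-1]
    - [0,0,-0.015,0,0,0,-1]
    - [0,0,-0.02,0,0,0,-1]
    - [0,0,-0.021,0,0,0,-1]
    - [0,0,-0.021,0,0,0,-1]
    - [0,0,-0.021,0,0,0,-1]

```text
time: 4.3
tool_pos: [0.5255, 0.0172, 0.118]
orientation: [3.14, -0.098, -0.001]
wrist_force: [3.4, -0.6, -13.1]
finger_gap: 0.145
gripper_force: 30.0
```

Emit:
servo_tool:
  deltas:
    - [0,0,0,0,0,-0.7,-1]
    - [0,0,0,0,0,-1.4,-1]
    - [0,0,0,0,0,-2.1,-1]
    - [0,0,0,0,0,-2.8,-1]
    - [0,0,0,0,0,-3.5,-1]
    - [0,0,0,0,0,-4.2,-1]
    - [0,0,0,0,0,-4.2,-1]

```text
time: 5.0
tool_pos: [0.5254, 0.0175, 0.1179]
orientation: [-3.033, -0.816, 0.001]
wrist_force: [3.4, 3.0, -13.5]
finger_gap: 0.144
gripper_force: 30.0
```

Emit:
servo_tool:
  deltas:
    - [0,0,0,0,0,-0.7,-1]
    - [0,0,0,0,0,-1.4,-1]
    - [0,0,0,0,0,-2.1,-1]
    - [0,0,0,0,0,-2.8,-1]
    - [0,0,0,0,0,-3.5,-1]
    - [0,0,0,0,0,-4.0,-1]
    - [0,0,0,0,0,-4.4,-1]
    - [0,0,0,0,0,-4.4,-1]
    - [0,0,0,0,0,-4.4,-1]

```text
time: 5.9
tool_pos: [0.5253, 0.0176, 0.118]
orientation: [-2.648, -1.688, 0.001]
wrist_force: [-0.6, 4.5, -12.9]
finger_gap: 0.148
gripper_force: 30.0
```

```bash
python3 -c "
from h import *;from plant import robot
r=robot.sense();R=Ro.from_rotvec(r['orientation']).as_matrix();print(np.degrees(np.arctan2(R[1,1],R[0,1])),r['moment'],r['wrist_force'],r['q'])"
```

```text
-24.95550245503971 [ 1.00851955 -0.00874892 -0.01048691] [ -0.62348918   4.52597667 -12.90287296] [-3.64484005e-02  3.69707183e-01  1.70835595e+00  6.40090516e-04
  1.06471408e+00  3.98796702e-01]
```

Emit:
servo_tool:
  deltas:
    - [0,0,0.003,0,0,0,-1]
    - [0,0,0.006,0,0,0,-1]
    - [0,0,0.008,0,0,0,-1]
    - [0,0,0.009,0,0,0,-1]
    - [0,0,0.009,0,0,0,-1]

```text
time: 6.4
tool_pos: [0.5253, 0.0176, 0.1093]
orientation: [-2.648, -1.689, 0.001]
wrist_force: [-0.7, 5.6, -8.7]
finger_gap: 0.148
gripper_force: 30.0
```

Emit:
servo_tool:
  deltas:
    - [0,0,0.001,0,0,0,-1]
    - [0,0,0.002,0,0,0,-1]
    - [0,0,0.002,0,0,0,-1]

```text
time: 6.7
tool_pos: [0.5255, 0.0176, 0.1088]
orientation: [-2.648, -1.689, -0.0]
wrist_force: [-9.1, 6.0, 9.8]
finger_gap: 0.147
gripper_force: 30.0
```

The downward motion stopped about 11.5 mm above the start height, so the pin is seated in the rest notch. Releasing.

Emit:
servo_tool:
  deltas:
    - [0,0,-0.001,0,0,0,-0.4]
    - [0,0,-0.001,0,0,0,-0.2]
    - [0,0,-0.001,0,0,0,0]
    - [0,0,-0.001,0,0,0,0]
    - [0,0,-0.04,0,0,0,0]
    - [0,0,-0.08,0,0,0,0]
    - [0,0,-0.11,0,0,0,0]
    - [0,0,-0.11,0,0,0,0]
    - [0,0,-0.11,0,0,0,0]

```text
time: 7.6
tool_pos: [0.5257, 0.0172, 0.2172]
orientation: [2.646, 1.693, 0.001]
wrist_force: [-0.2, 0.1, -0.1]
finger_gap: 0.5
gripper_force: 0.0
```

```bash
cat > look.py <<'E'
from h import *;from plant import robot
s=robot.snapshot('wrist');P=pts(s);V=s['frame'].max(2)
a=(np.hypot(P[...,0]-.5256,P[...,1]-.017)<.04)&(V<50)&(P[...,2]>.07)
print('tbar z',np.percentile(P[...,2][a],[50,90]),rect(s,a&(P[...,2]>.09),.115))
E
python3 -c "
from look import *
r=robot.sense();p=cr(0,76);print(p,r['tool_pos']);go(r,*p,.20,86.5)"
```

```text
tbar z [0.31374618 0.32484013] (array([ 450.9, -154.2,  361.9,  108.6,  -24.7]), array([234.8, 369. ]))
[0.53083969 0.10285824] [0.52535232 0.01719099 0.21636372]
row [0.0801, -0.0309, 0.0164] [-0.008, -0.004, -13.91]
```

Emit:
servo_tool:
  deltas:
    - [0.08,-0.031,0,0,0,-13.9,0]
    - [0.08,-0.031,0,0,0,-13.9,0]
    - [0.08,-0.031,0,0,0,-13.9,0]
    - [0.08,-0.031,0,0,0,-13.9,0]
    - [0.08,-0.031,0,0,0,-13.9,0]
    - [0.08,-0.031,0,0,0,-13.9,0]
    - [0.08,-0.031,0,0,0,-13.9,0]
    - [0.08,-0.031,0,0,0,-13.9,0]
    - [0.08,-0.031,0,0,0,-13.9,0]
    - [0.08,-0.031,0,0,0,-13.9,0]

```text
time: 8.65
tool_pos: [0.5306, 0.1028, 0.2156]
orientation: [-0.772, -3.043, 0.002]
wrist_force: [1.6, 0.1, 0.4]
finger_gap: 0.503
gripper_force: 0.0
```

```bash
sed -i 's/>.07)$/>.07)\&(P[...,2]<.13)/' look.py; python3 -c "
from look import *
r=robot.sense();p=cr(0,76);print(p,r['tool_pos']);go(r,*p,.20,86.5)"
```

```text
tbar z [0.11485645 0.11627724] (array([520.8,  21. ,  61.9,  17.6,  65.8]), array([180.4, 225.9]))
[0.53083969 0.10285824] [0.53056635 0.10274784 0.21563153]
row [-0.0002, 0.0003, 0.0156] [-0.008, -0.017, -3.052]
```

Emit:
servo_tool:
  deltas:
    - [0,0,0,0,0,-3.05,0]
    - [0,0,0,0,0,-3.05,0]
    - [0,0,0,0,0,-3.05,0]
    - [0,0,0,0,0,-3.05,0]
    - [0,0,0.03,0,0,-3.05,0]
    - [0,0,0.05,0,0,-3.05,0]
    - [0,0,0.05,0,0,-3.05,0]
    - [0,0,0.05,0,0,-3.05,0]

```text
time: 9.5
tool_pos: [0.531, 0.1029, 0.1674]
orientation: [-0.126, -3.138, 0.0]
wrist_force: [0.1, 0.8, -0.6]
finger_gap: 0.501
gripper_force: 0.0
```

```bash
python3 -c "
from look import *
r=robot.sense();p=cr(0,76);print(p,r['tool_pos'],r['q']);go(r,*p,.114,86.5)
m=(abs(P[...,0]-p[0])<.045)&(abs(P[...,1]-p[1])<.03)&(P[...,2]>.112)&(P[...,2]<.132)&(V>120)
print(rect(s,m,.122));cv2.imwrite('pics/w3.png',s['frame'][...,::-1])"
```

```text
tbar z [0.11495895 0.11628178] (array([520. ,  20.8,  61.7,  19.3,  65. ]), array([154.1, 211.5]))
[0.53083969 0.10285824] [0.53135436 0.10292559 0.16806713] [ 1.23668217e-01  3.39381338e-01  1.62025759e+00 -2.09166642e-05
  1.18119158e+00 -1.36747117e+00]
row [0.0005, -0.0001, 0.0541] [0.001, 0.005, -0.133]
(array([526.5, 104.4,  57. ,  23.3,  -3.6]), array([258.3, 212.9]))
```

View pics/w3.png

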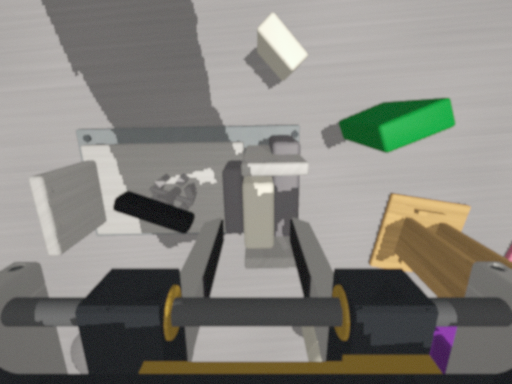

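The T-bar is parked, twisted, at (153,211). The spacer top at column 258 lies centred between the fingers.

Emit:
servo_tool:
  deltas:
    - [0,0,0.025,0,0,-0.13,0]
    - [0,0,0.045,0,0,-0.13,0]
    - [0,0,0.053,0,0,-0.13,0]
    - [0,0,0.053,0,0,-0.13,0]
    - [0,0,0.053,0,0,-0.13,0]
    - [0,0,0.053,0,0,-0.13,-1]
    - [0,0,0.053,0,0,-0.13,-1]
    - [0,0,0.053,0,0,-0.13,-1]
    - [0,0,0.053,0,0,-0.13,-1]

```text
time: 10.45
tool_pos: [0.5312, 0.1029, 0.1146]
orientation: [0.093, 3.14, 0.0]
wrist_force: [-0.2, -0.8, 2.0]
finger_gap: 0.253
gripper_force: 30.0
```

Emit:
servo_tool:
  deltas:
    - [0,0,-0.01,0,0,0,-1]
    - [0,0,-0.03,0,0,0,-1]
    - [0,0,-0.06,0,0,0,-1]
    - [0,0,-0.1,0,0,0,-1]
    - [0,0,-0.135,0,0,0,-1]
    - [0,0,-0.145,0,0,0,-1]
    - [0,0,-0.145,0,0,0,-1]
    - [0,0,-0.145,0,0,0,-1]

```text
time: 11.25
tool_pos: [0.5305, 0.1028, 0.2578]
orientation: [-0.093, -3.138, 0.001]
wrist_force: [-0.5, 0.5, -1.0]
finger_gap: 0.253
gripper_force: 30.0
```

```bash
python3 -c "
from h import *;from plant import robot;import pickle
r=robot.sense();print(r['tool_pos'],r['finger_gap'],r['wrist_force']);go(r,.482,.335,.26,77)
S=pickle.load(open('s0.pkl','rb'))
for n in S:
  s=S[n];P=pts(s);f=s['frame'].astype(int)
  hv=cv2.cvtColor(s['frame'],cv2.COLOR_RGB2HSV)
  g=(f[...,1]>f[...,0]+25)&(f[...,1]>f[...,2]+25)&(P[...,0]<.6)&(P[...,0]>.3)&(P[...,1]>0)
  print('green',P[g].min(0).round(3),P[g].max(0).round(3))
  o=(hv[...,0]>8)&(hv[...,0]<22)&(hv[...,1]>90)&(abs(P[...,0]-.616)<.1)&(abs(P[...,1]-.3)<.1)
  print(n,'base',rect(s,o&(P[...,2]<.03),.008))
  k,l,st,c=cv2.connectedComponentsWithStats((o&(P[...,2]>.122)).astype(np.uint8))
  for i in range(1,k):
    if st[i,4]>15: print(' div',rect(s,l==i,.132),st[i,4])
s=robot.snapshot('top');P=pts(s);hv=cv2.cvtColor(s['frame'],cv2.COLOR_RGB2HSV)
"
```

```text
[0.53054475 0.10280397 0.25779282] 0.25270452442285674 [-0.48991447  0.45782548 -1.0295483 ]
row [0.0622, 0.2289, -0.0022] [-0.004, -0.014, 1.202]
green [ 0.383  0.199 -0.   ] [0.489 0.334 0.115]
scene base (array([617.1, 298.6, 100.2, 100. , -14.3]), array([310.5, 174.8]))
 div (array([624.5, 315.7,  54. ,  17.6, -12.6]), array([321.4, 142.6])) 71
 div (array([613.9, 274.2,  54. ,  16.1, -12.8]), array([309.9, 149.1])) 73
green [0.451 0.204 0.086] [0.484 0.258 0.115]
top base (array([616.7, 303. , 100.4, 100. ,  76.4]), array([173.7, 187. ]))
 div (array([621.4, 323.3,  48.1,  11.6, -13.5]), array([156.7, 179.3])) 77
 div (array([610.6, 281.2,  49.3,  12.5, -12.4]), array([172.2, 184. ])) 84
```

Emit:
servo_tool:
  deltas:
    - [0.03,0.05,0,0,0,0.5,-1]
    - [0.058,0.1,0,0,0,1.2,-1]
    - [0.058,0.15,0,0,0,1.2,-1]
    - [0.058,0.2,0,0,0,1.2,-1]
    - [0.058,0.227,0,0,0,1.2,-1]
    - [0.058,0.227,0,0,0,1.2,-1]
    - [0.058,0.227,0,0,0,1.2,-1]
    - [0.058,0.227,0,0,0,1.2,-1]

```text
time: 12.1
tool_pos: [0.4865, 0.332, 0.2584]
orientation: [-0.356, -3.12, 0.002]
wrist_force: [0.6, 0.5, -0.6]
finger_gap: 0.249
gripper_force: 30.0
```

```bash
python3 -c "
from h import *;from plant import robot
r=robot.sense();print(r['tool_pos'],r['finger_gap'],r['q']);go(r,.487,.333,.1026,77)"
```

```text
[0.48647194 0.33199593 0.25835151] 0.24937249099422726 [ 5.36732881e-01  3.69579756e-01  1.36374226e+00 -1.49534306e-04
  1.40985739e+00 -8.06855918e-01]
row [-0.0005, 0.0013, 0.1557] [-0.009, -0.007, -0.002]
```

Emit:
servo_tool:
  deltas:
    - [0,0,0.04,0,0,0,-1]
    - [0,0,0.08,0,0,0,-1]
    - [0,0,0.12,0,0,0,-1]
    - [0,0,0.145,0,0,0,-1]
    - [0,0,0.15,0,0,0,-1]
    - [0,0,0.152,0,0,0,-1]
    - [0,0,0.154,0,0,0,-1]
    - [0,0,0.155,0,0,0,-1]
    - [0,0,0.155,0,0,0,-1]

```text
time: 13.0
tool_pos: [0.4868, 0.333, 0.1051]
orientation: [0.355, 3.12, 0.001]
wrist_force: [0.3, -0.1, -1.2]
finger_gap: 0.25
gripper_force: 30.0
```

Emit:
servo_tool:
  deltas:
    - [0,0,0.001,0,0,0,-1]
    - [0,0,0.0015,0,0,0,-1]
    - [0,0,0.002,0,0,0,-1]
    - [0,0,0.002,0,0,0,-1]

```text
time: 13.4
tool_pos: [0.4866, 0.333, 0.1026]
orientation: [0.355, 3.121, 0.0]
wrist_force: [-1.7, 0.0, 3.6]
finger_gap: 0.253
gripper_force: 30.0
```

Contact (+3.6 N). Releasing and rising.

Emit:
servo_tool:
  deltas:
    - [0,0,0,0,0,0,-0.3]
    - [0,0,0,0,0,0,-0.1]
    - [0,0,0,0,0,0,0]
    - [0,0,0,0,0,0,0]
    - [0,0,-0.03,0,0,0,0]
    - [0,0,-0.07,0,0,0,0]
    - [0,0,-0.1,0,0,0,0]
    - [0,0,-0.1,0,0,0,0]
    - [0,0,-0.1,0,0,0,0]

```text
time: 14.3
tool_pos: [0.4865, 0.3329, 0.2022]
orientation: [0.355, 3.121, 0.0]
wrist_force: [0.8, -1.2, -1.2]
finger_gap: 0.502
gripper_force: 0.0
```

```bash
python3 -c "
from h import *;from plant import robot
r=robot.sense();print(r['tool_pos'],r['q']);go(r,.4868,.333,.20,-13)
for n in ('wrist','top'):
  s=robot.snapshot(n);P=pts(s);m=(np.hypot(P[...,0]-.487,P[...,1]-.333)<.05)&(abs(P[...,2]-.11)<.008)&(s['frame'].min(2)>100)
  if m.sum()>10: print(n,rect(s,m,.11))
  if n=='wrist': cv2.imwrite('pics/w4.png',s['frame'][...,::-1])
"
```

```text
[0.48645592 0.33288668 0.20219237] [ 5.37981165e-01  4.10263941e-01  1.43908652e+00  1.30264336e-05
  1.29176803e+00 -8.06281446e-01]
row [-0.0003, 0.0002, 0.0022] [0.004, -0.0, 11.253]
wrist (array([482.6, 333.8,  55.8,  23.3, -12.3]), array([256.9, 195.6]))
```

View pics/w4.png

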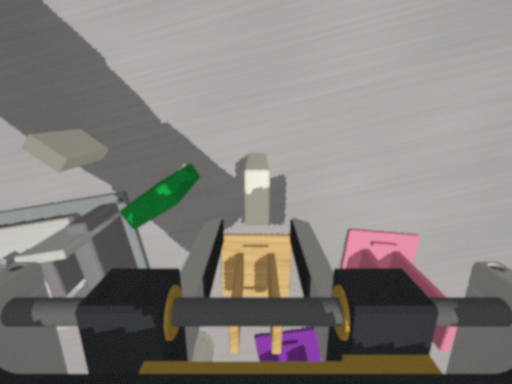

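The spacer stands upright at (257,195), in line with the beech slot at column 256. Turning 90° with the jaws open.

Emit:
servo_tool:
  deltas:
    - [0,0,0,0,0,11.25,1]
    - [0,0,0,0,0,11.25,1]
    - [0,0,0,0,0,11.25,1]
    - [0,0,0,0,0,11.25,1]
    - [0,0,0,0,0,11.25,1]
    - [0,0,0,0,0,11.25,1]
    - [0,0,0,0,0,11.25,1]
    - [0,0,0,0,0,11.25,1]
    - [0,0,0,0,0,11.25,1]
    - [0,0,0,0,0,11.25,1]

```text
time: 15.4
tool_pos: [0.4861, 0.3326, 0.2007]
orientation: [-2.394, -2.034, 0.004]
wrist_force: [-0.9, 0.6, -0.7]
finger_gap: 0.999
gripper_force: 0.0
```

Emit:
servo_tool:
  deltas:
    - [0,0,0,0,0,0.4,1]
    - [0,0,0,0,0,0.4,1]
    - [0,0,0,0,0,0.4,1]

```text
time: 15.7
tool_pos: [0.4863, 0.3327, 0.2013]
orientation: [-2.441, -1.977, 0.002]
wrist_force: [0.2, -0.1, -0.6]
finger_gap: 1.001
gripper_force: 0.0
```

```bash
python3 -c "
from h import *;from plant import robot
r=robot.sense();print(r['tool_pos'],r['q'],r['finger_gap']);go(r,.4867,.333,.086,-13)
s=robot.snapshot('wrist');P=pts(s);m=(np.hypot(P[...,0]-.487,P[...,1]-.333)<.05)&(abs(P[...,2]-.11)<.008)&(s['frame'].min(2)>100)
print(rect(s,m,.11))
"
```

```text
[0.48628855 0.33274104 0.20131789] [ 5.37924640e-01  4.11592285e-01  1.43930907e+00 -1.26320635e-05
  1.29219026e+00  7.47496117e-01] 1.001150069484009
row [0.0005, 0.0005, 0.1153] [-0.008, 0.007, 0.124]
(array([484.7, 335.3,  55.3,  25.3, -13.3]), array([255.3, 197.3]))
```

Emit:
servo_tool:
  deltas:
    - [0,0,0.03,0,0,0.12,1]
    - [0,0,0.07,0,0,0.12,1]
    - [0,0,0.1,0,0,0.12,1]
    - [0,0,0.115,0,0,0.12,1]
    - [0,0,0.115,0,0,0.12,1]
    - [0,0,0.115,0,0,0.12,-1]
    - [0,0,0.115,0,0,0.12,-1]
    - [0,0,0.115,0,0,0.12,-1]
    - [0,0,0.115,0,0,0.12,-1]
    - [0,0,0.115,0,0,0.12,-1]

```text
time: 16.75
tool_pos: [0.4866, 0.333, 0.0877]
orientation: [2.46, 1.954, 0.001]
wrist_force: [-0.8, 0.5, 1.1]
finger_gap: 0.617
gripper_force: 0.9
```

Emit:
servo_tool:
  deltas:
    - [0,0,0,0,0,0,-1]
    - [0,0,0,0,0,0,-1]
    - [0,0,-0.005,0,0,0,-1]
    - [0,0,-0.03,0,0,0,-1]
    - [0,0,-0.07,0,0,0,-1]
    - [0,0,-0.11,0,0,0,-1]
    - [0,0,-0.14,0,0,0,-1]
    - [0,0,-0.16,0,0,0,-1]
    - [0,0,-0.16,0,0,0,-1]
    - [0,0,-0.16,0,0,0,-1]

```text
time: 17.75
tool_pos: [0.4863, 0.3327, 0.2464]
orientation: [-2.46, -1.954, 0.001]
wrist_force: [0.7, 0.5, -2.1]
finger_gap: 0.597
gripper_force: 29.9
```

```bash
python3 -c "
from h import *;from plant import robot
r=robot.sense();print(r['tool_pos'],r['finger_gap'],r['q']);go(r,.617,.3013,.248,-13)"
```

```text
[0.48630298 0.33273548 0.24635647] 0.5968116067984712 [ 5.37922039e-01  3.77249634e-01  1.38100219e+00 -5.64410825e-05
  1.38413869e+00  7.66315502e-01]
row [-0.001, 0.1344, -0.0017] [-0.004, 0.004, -0.011]
```

Emit:
servo_tool:
  deltas:
    - [-0.001,0.03,0,0,0,0,-1]
    - [-0.001,0.07,0,0,0,0,-1]
    - [-0.001,0.11,0,0,0,0,-1]
    - [-0.001,0.134,0,0,0,0,-1]
    - [-0.001,0.134,0,0,0,0,-1]
    - [-0.001,0.134,0,0,0,0,-1]
    - [-0.001,0.134,0,0,0,0,-1]

```text
time: 18.45
tool_pos: [0.6159, 0.302, 0.2464]
orientation: [-2.459, -1.954, 0.002]
wrist_force: [0.3, 0.1, -1.2]
finger_gap: 0.596
gripper_force: 29.9
```

```bash
python3 -c "
from h import *;from plant import robot
r=robot.sense();print(r['tool_pos']);go(r,.617,.3013,.247,-13)
a=robot.snapshot('wrist');b=robot.snapshot('scene');
for n,s in(('wrist',a),('scene',b)):
  P=pts(s);z=P[...,2];hv=cv2.cvtColor(s['frame'],cv2.COLOR_RGB2HSV)
  o=(hv[...,0]>8)&(hv[...,0]<22)&(hv[...,1]>90)&(abs(P[...,0]-.617)<.09)&(abs(P[...,1]-.3)<.09)
  k,l,st,c=cv2.connectedComponentsWithStats((o&(z>.125)&(z<.14)).astype(np.uint8))
  for i in range(1,k):
    if st[i,4]>15: print(n,' div',rect(s,l==i,.132),st[i,4])
  print(n,'spacer bottom edge');
cv2.imwrite('pics/w5.png',np.hstack([cv2.resize(a['frame'],(400,300)),cv2.resize(b['frame'][100:250,250:450],(400,300))])[...,::-1])
"
```

```text
[0.61591392 0.30196668 0.24641727]
row [-0.0004, 0.0012, -0.0006] [-0.009, 0.005, -0.006]
wrist  div (array([623.1, 323.5,  49.3,  10.3, -13. ]), array([259.6, 171.1])) 524
wrist spacer bottom edge
scene  div (array([613.9, 276.6,  49.8,  11.6, -18. ]), array([310.3, 149.1])) 57
scene  div (array([637.7, 314.8,  20.2,  13. ,  -6.8]), array([324.7, 144.6])) 26
scene spacer bottom edge
```

View pics/w5.png

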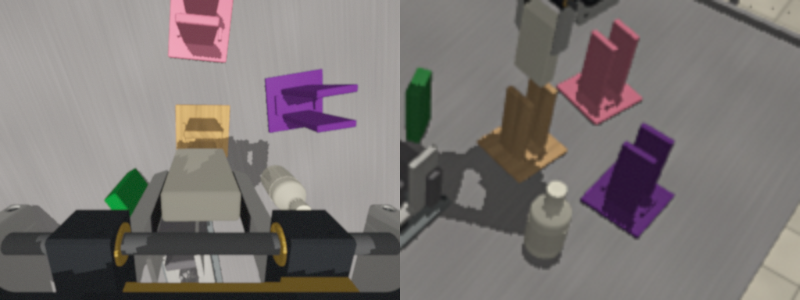

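The wrist view puts the far divider top at (623,323) mm. Corrected for the camera's offset on the spacer, the slot centre is near (618.7,300). I'll nudge there and descend while watching the forces.

Emit:
servo_tool:
  deltas:
    - [-0.0013,0.0032,0,0,0,0,-1]
    - [-0.0013,0.0032,0.02,0,0,0,-1]
    - [-0.0013,0.0032,0.04,0,0,0,-1]
    - [-0.0013,0.0032,0.05,0,0,0,-1]
    - [-0.0013,0.0032,0.06,0,0,0,-1]
    - [-0.0013,0.0032,0.06,0,0,0,-1]

```text
time: 19.15
tool_pos: [0.6193, 0.2995, 0.1863]
orientation: [-2.46, -1.954, 0.002]
wrist_force: [-0.7, -0.6, -1.4]
finger_gap: 0.601
gripper_force: 29.9
```

Emit:
servo_tool:
  deltas:
    - [0,0,0.02,0,0,0,-1]
    - [0,0,0.045,0,0,0,-1]
    - [0,0,0.065,0,0,0,-1]
    - [0,0,0.074,0,0,0,-1]
    - [0,0,0.078,0,0,0,-1]
    - [0,0,0.078,0,0,0,-1]
    - [0,0,0.078,0,0,0,-1]

```text
time: 19.85
tool_pos: [0.6201, 0.2998, 0.1106]
orientation: [2.46, 1.954, 0.003]
wrist_force: [0.4, 0.3, -1.1]
finger_gap: 0.597
gripper_force: 29.9
```

```bash
python3 -c "
from h import *;from plant import robot
r=robot.sense();print(r['tool_pos'],r['wrist_force'],r['moment'])
s=robot.snapshot('scene')
cv2.imwrite('pics/w6.png',cv2.resize(s['frame'][100:220,260:420],(640,480),interpolation=cv2.INTER_CUBIC)[...,::-1])
"
```

```text
[0.62009027 0.2997947  0.11060332] [ 0.41512027  0.3068084  -1.07984737] [-0.05569127  0.06623282  0.00059411]
```

View pics/w6.png

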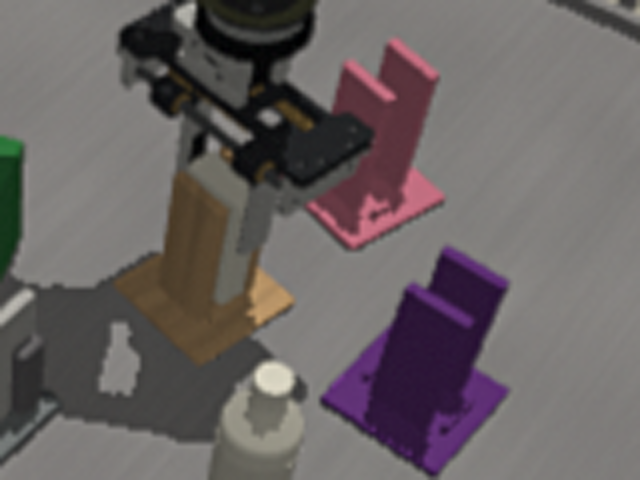

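The spacer is between the beech dividers (about (220,230) in the crop) with no contact force. Lowering the rest gently.

Emit:
servo_tool:
  deltas:
    - [0,-0.0006,0.003,0,0,0,-1]
    - [0,-0.0006,0.006,0,0,0,-1]
    - [0,-0.0006,0.009,0,0,0,-1]
    - [0,-0.0006,0.011,0,0,0,-1]
    - [0,-0.0006,0.011,0,0,0,-1]

```text
time: 20.4
tool_pos: [0.6189, 0.2997, 0.0978]
orientation: [-2.46, -1.954, 0.001]
wrist_force: [0.4, 0.3, -1.1]
finger_gap: 0.595
gripper_force: 29.9
```

Emit:
servo_tool:
  deltas:
    - [0,0,0.001,0,0,0,-1]
    - [0,0,0.002,0,0,0,-1]
    - [0,0,0.003,0,0,0,-1]
    - [0,0,0.003,0,0,0,-1]

```text
time: 20.8
tool_pos: [0.619, 0.2999, 0.0956]
orientation: [-2.46, -1.954, -0.0]
wrist_force: [-1.9, -0.2, 2.4]
finger_gap: 0.599
gripper_force: 29.9
```

Floor contact at the expected height. Releasing and rising.

Emit:
servo_tool:
  deltas:
    - [0,0,0,0,0,0,0.35]
    - [0,0,0,0,0,0,0.6]
    - [0,0,0,0,0,0,0.6]
    - [0,0,0,0,0,0,0.6]
    - [0,0,-0.03,0,0,0,0.6]
    - [0,0,-0.07,0,0,0,0.6]
    - [0,0,-0.11,0,0,0,0.6]
    - [0,0,-0.13,0,0,0,0.6]
    - [0,0,-0.13,0,0,0,0.6]
    - [0,0,-0.13,0,0,0,0.6]

```text
time: 21.8
tool_pos: [0.6189, 0.2996, 0.2244]
orientation: [-2.46, -1.954, 0.001]
wrist_force: [-0.1, -0.3, -0.9]
finger_gap: 0.803
gripper_force: 0.0
```

```bash
python3 -c "
from h import *;from plant import robot
r=robot.sense();p=cr(0,-125);print(r['tool_pos'],r['wrist_force'],r['q'],p);go(r,*p,.225,-3.5)
s=robot.snapshot('wrist');P=pts(s);m=(np.hypot(P[...,0]-.619,P[...,1]-.3)<.05)&(abs(P[...,2]-.118)<.008)&(s['frame'].min(2)>90)
print(m.sum(),rect(s,m,.118),np.median(P[...,2][m]))
"
```

```text
[0.61888776 0.29963688 0.22440325] [-0.075749   -0.28013898 -0.88700493] [ 3.97654329e-01  6.23545545e-01  1.07033770e+00 -4.79586847e-05
  1.44834832e+00  6.26029745e-01] [ 0.51856893 -0.09776685]
row [-0.4098, -0.0077, -0.0004] [-0.004, 0.003, -1.198]
1341 (array([617.6, 301.8,  55.2,  25. , -13. ]), array([255.9, 192.9])) 0.1180335869545513
```

The spacer stands in the slot, top at z=0.118 as expected. Next I go behind the push plate.

Emit:
servo_tool:
  deltas:
    - [-0.41,-0.008,0,0,0,-1.2,-1]
    - [-0.41,-0.008,0,0,0,-1.2,-1]
    - [-0.41,-0.008,0,0,0,-1.2,-1]
    - [-0.41,-0.008,0,0,0,-1.2,-1]
    - [-0.41,-0.008,0,0,0,-1.2,-1]
    - [-0.41,-0.008,0,0,0,-1.2,-1]
    - [-0.41,-0.008,0,0,0,-1.2,-1]
    - [-0.41,-0.008,0,0,0,-1.2,-1]
    - [-0.41,-0.008,0,0,0,-1.2,-1]
    - [-0.41,-0.008,0,0,0,-1.2,-1]

```text
time: 22.85
tool_pos: [0.5178, -0.0989, 0.2241]
orientation: [-2.29, -2.149, 0.002]
wrist_force: [0.0, 1.4, 0.7]
finger_gap: 0.01
gripper_force: 0.0
```

Emit:
servo_tool:
  deltas:
    - [0,0,0,0,0,0,-1]
    - [0,0,0,0,0,0,-1]

```text
time: 23.05
tool_pos: [0.5187, -0.0964, 0.2248]
orientation: [-2.286, -2.154, 0.0]
wrist_force: [-0.8, -0.5, -0.0]
finger_gap: 0.006
gripper_force: 0.0
```

```bash
python3 -c "
from h import *;from plant import robot
r=robot.sense();p=cr(0,-125);print(r['tool_pos'],p,r['finger_gap']);go(r,*p,.106,-3.5)"
```

```text
[ 0.51868999 -0.09643909  0.22479497] [ 0.51856893 -0.09776685] 0.006227813835047299
row [-0.0014, 0.0, 0.1188] [-0.005, -0.002, 0.014]
```

Emit:
servo_tool:
  deltas:
    - [-0.003,0,0.03,0,0,0,-1]
    - [-0.003,0,0.07,0,0,0,-1]
    - [-0.003,0,0.1,0,0,0,-1]
    - [-0.003,0,0.119,0,0,0,-1]
    - [-0.003,0,0.119,0,0,0,-1]
    - [0.003,0,0.119,0,0,0,-1]
    - [0.009,0,0.119,0,0,0,-1]
    - [0.015,0,0.119,0,0,0,-1]
    - [0.021,0,0.119,0,0,0,-1]

```text
time: 23.95
tool_pos: [0.5203, -0.0764, 0.1073]
orientation: [2.286, 2.152, 0.001]
wrist_force: [0.4, -2.9, 2.1]
finger_gap: 0.004
gripper_force: 1.2
```

Emit:
servo_tool:
  deltas:
    - [0.005,0,0,0,0,0,-1]
    - [0.01,0,0,0,0,0,-1]
    - [0.014,0,0,0,0,0,-1]
    - [0.016,0,0,0,0,0,-1]
    - [0.016,0,0,0,0,0,-1]

```text
time: 24.45
tool_pos: [0.5205, -0.0605, 0.1061]
orientation: [-2.287, -2.153, 0.0]
wrist_force: [-0.7, 0.0, -0.1]
finger_gap: 0.007
gripper_force: 0.0
```

Emit:
servo_tool:
  deltas:
    - [0.001,0,0,0,0,0,-1]
    - [0.002,0,0,0,0,0,-1]
    - [0.003,0,0,0,0,0,-1]
    - [0.003,0,0,0,0,0,-1]

```text
time: 24.85
tool_pos: [0.5206, -0.0581, 0.106]
orientation: [-2.288, -2.153, 0.001]
wrist_force: [-1.5, -3.2, -2.0]
finger_gap: 0.005
gripper_force: 2.0
```

Emit:
servo_tool:
  deltas:
    - [0.001,0,0,0,0,0,-1]
    - [0.002,0,0,0,0,0,-1]
    - [0.002,0,0,0,0,0,-1]

```text
time: 25.15
tool_pos: [0.5207, -0.0578, 0.1062]
orientation: [2.287, 2.151, -0.004]
wrist_force: [-3.2, -18.5, -1.2]
finger_gap: 0.004
gripper_force: 9.7
```

The force jumps to 18.5 N at the stop. Backing off and rising, then verifying.

Emit:
servo_tool:
  deltas:
    - [-0.01,0,0,0,0,0,-1]
    - [-0.025,0,0,0,0,0,-1]
    - [-0.025,0,-0.05,0,0,0,-1]
    - [-0.025,0,-0.1,0,0,0,-1]
    - [-0.075,0,-0.15,0,0,0,-1]
    - [-0.125,0,-0.15,0,0,0,-1]
    - [-0.125,0,-0.15,0,0,0,-1]
    - [-0.125,0,-0.15,0,0,0,-1]

```text
time: 25.95
tool_pos: [0.513, -0.1827, 0.2562]
orientation: [2.291, 2.149, 0.0]
wrist_force: [-0.6, 1.1, -0.5]
finger_gap: 0.008
gripper_force: 0.0
```

```bash
python3 -c "
from h import *;from plant import robot;import pickle
S=pickle.load(open('s0.pkl','rb'))['scene'];s=robot.snapshot('scene')
print(robot.sense()['wrist_force'])
for q in (S,s):
  P=pts(q);z=P[...,2];V=q['frame'].max(2);g=(abs(P[...,0]-.525)<.05)&(P[...,1]>-.12)&(P[...,1]<.07)
  print('pl',rect(q,g&(P[...,1]<-.02)&(z>.11)&(z<.122),.115)); k=g&(P[...,1]>0)&(V<50)&(z>.09); print('tb',rect(q,k,.11),np.percentile(z[k],80))
P=pts(s);m=(np.hypot(P[...,0]-.619,P[...,1]-.3)<.06)&(abs(P[...,2]-.118)<.006);print('sp',m.sum())
cv2.imwrite('pics/end.png',cv2.resize(s['frame'],(800,600))[...,::-1])
"
```

```text
[0.10044726 0.27499905 0.05487689]
pl (array([520. , -71.3,  70.7,  12.9,  -3.5]), array([200.4, 216.3]))
tb (array([530.8,   9.1,  67. ,  17.1,  -3.8]), array([225. , 199.1])) 0.10429299582339524
pl (array([521.5, -44.6,  70.8,  12.6,  -3.3]), array([207.9, 209.5]))
tb (array([527.8,  41.6,  64.5,  23.9,  65.8]), array([232. , 190.5])) 0.11579742978380554
sp 187
```

View pics/end.png

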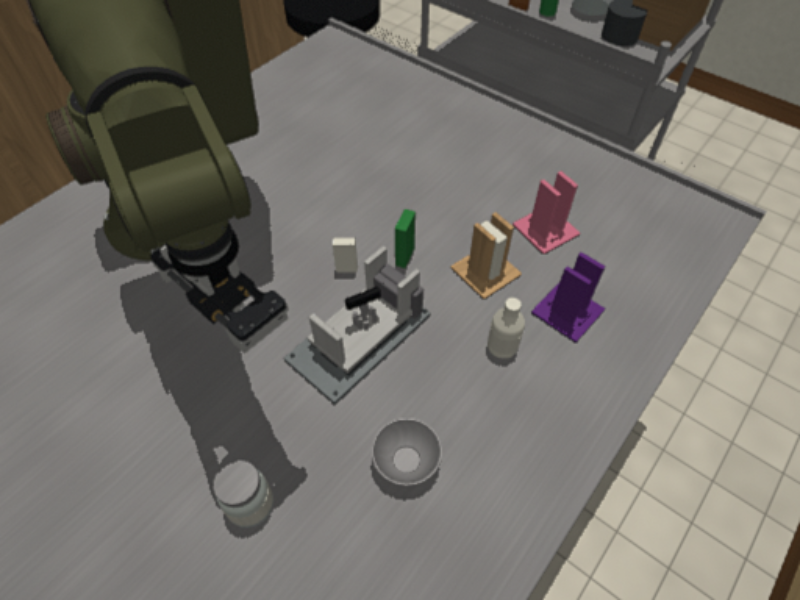

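The plate has moved 26.7 mm and the cheeks are shut at (395,290). The T-bar is parked at 65.8°, the spacer stands in the beech holder at (490,245), and the jar, bowl and bottle are untouched.

```bash
python3 -c "
from plant import robot
print(robot.sign_off())"
```

```text
the job is handed in; nothing more can be done
None
```

I handed the job in at about 26 s: the plunger is parked in its rest notch, the spacer stands in the beech holder's slot, and the carriage is home against the fixed cheek (26.7 mm measured by camera, then a firm stop); the jar, bowl and bottle were not touched.

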